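Take a bore's depth with the stop gauge

TASK

Take the depth gauge out of its wooden holder, lower its rod into the blind bore of the aluminium case block until it touches the bottom, and keep it pressed lightly there (about 5 N) for two seconds. Then slide the brass stop down the rod onto the block's top face and press it lightly home (about 5 N) for a second, and leave the gauge standing in the bore, rod on the bottom and stop on the face. Be gentle, never pushing on the block with more than about 15 N, and leave the other things on the bench alone.

Things in the scene. Friction and masses are not known exactly. Their poses are not given: they have to be found in the camera images.
- gauge_center (a point): Middle of the depth gauge, 44 mm above its tip, z up along the rod towards the head. The gauge is 88 mm long and round, about 0.11 kg: a bare steel rod 10 mm thick with a 3 mm chamfer at the tip (0 to 65 mm above the tip), and on top a red plastic grip with black rings, 14 mm thick, 65 to 88 mm above the tip. It starts standing in the holder.
- gauge_tip (a point): Centre of the gauge's lower end, the end that touches the bottom of the bore; z up along the rod.
- stop_foot (a point): Centre of the underside of the stop: a brass disc 40 mm wide and 10 mm thick round the rod. It starts with its underside 36 to 42 mm above the tip; it slides along the rod against a steady friction of about 2.5 N and stays where it is left. It can be pushed down from above with the fingertips either side of the red grip (which passes between them), or pinched by its rim.
- bore_mouth (a point): Centre of the bore's mouth, on the top face of the case block, z up; x and y are those of the block. A thin painted blue ring 23 mm wide surrounds it. The bore is round, 11.5 mm wide with a 2.5 mm chamfer at the mouth, vertical and blind; its depth is unknown, between 14 and 28 mm, and rigid at the bottom.
- block: The aluminium case block, fixed to the bench, 90 x 80 x 45 mm (x, y, z); origin at the centre of its underside. The bore's mouth is at x +18, y +14, z +45 mm in its frame.
- holder: The gauge's wooden holder, fixed to the bench, 60 x 60 x 24 mm; origin at the centre of its underside. A 13 mm hole in its middle, 18 mm deep, holds the gauge upright with its tip 6 mm above the bench.
- tray: Amber round parts tray, 124 mm wide, 18 mm high, on a paper pad; bystander. Origin under its centre.
- dial: Loose brass watch dial, 34 mm wide, 4 mm thick, lying on the bench; bystander. Origin under its centre.
- driver: Screwdriver with a yellow handle, 120 mm long, lying on the bench; bystander.
- watch: Steel watch head with a white dial, 40 mm wide, 12 mm thick; bystander. Origin under its centre.
- loupe: Black eye loupe, 36 mm wide, 30 mm high; bystander. Origin under its centre.
- oiler: Small amber oil bottle, 30 mm wide, 55 mm high; bystander. Origin under its centre.
Not all that is in view belongs to the job. There is more than one size of the part that bears gauge_center; the job needs the middle-sized.

How it is judged:
By the outcome, as a careful person would: the job done as asked, in the order asked, and still so for the second after the job is handed in, with the robot touching nothing.
It also fails if it takes over 72 s, if anything falls off the work surface, if the arm or the gripper's body presses on something with over 40 N, if the wrist force passes 120 N, or if a joint passes its speed limit or range.

ROBOT

A 6-joint arm with a two-finger parallel gripper is mounted at the origin on the work surface. World frame = base frame: x ahead of the robot, y to its left, z up, the work surface at z = 0. Lengths are in mm, angles in rad, forces in N, time in s.
With the tool pointing down it reaches from about 275 to 750 mm from the base axis. Payload 10.2 kg.
Tool frame: the origin (TCP) lies at the very end of the fingers, on their centre line; the grasp point (between the pads) lies 19 mm behind it; z points along the fingers, y is the line along which they close (so a half turn about z gives the same grasp; the last joint's range is limited). The gripper opens to 85 mm and grips with 20 to 120 N. Pads are 22 mm wide; open, the fingers measure 114 mm over their backs; the gripper's body (76 mm by 85 mm) begins 54 mm behind the grasp point. The pads swing forward as they close: fully open they stand 13 mm farther back than shut.
Start: joints at [1.018, 0.313, 1.498, -0, 1.331, -0.223], TCP at [170.036, 496.708, 231.294] pointing down, gripper open.
Joint ranges: [-2.94, 2.94], [-0.97, 2.17], [0.19, 2.56], [-1.23, 4.37], [0.02, 3.11], [-2.88, 2.88]. Speed limits (rad/s): [2.39, 2.39, 3.01, 3.14, 3.14, 3.14].

INTERFACE

Orientations are given as a unit quaternion [w, x, y, z].
In Python, from rig import telemetry, optics, ctrl gives the robot as it stands.
- The arm moves only by the tool servo_tool, never from a script. Its argument "deltas" is a list of rows, each a list of 3 entries, a list of its own where there are three numbers: the shift along the tool's x, y, z in units of 20 cm (1.0 is 20 cm), then the turn, a rotation vector about the tool's x, y, z in units of 90 degrees (1.0 is 90 degrees), then the opening, from 0 (shut) to 1 (fully open). A call has 1 to 8 rows; each row shifts and turns the commanded pose from where the row before left it, along the tool's axes as they then stand; what a row does not reach is not made up. A row lasts 1/10 s, in which the tool goes at most 50 mm and 8.59 degrees, less where a joint would pass 70% of its speed; a pose out of reach is approached as far as the arm can. A call with a number of a shift or a turn outside -1 to 1 is refused whole. A call with a gripper value outside its range is refused whole. The fingers move at their own pace and stop on an object; "squeeze" is the grip in N (left out, the last holds). Time passes only in rows, so rows that do not move let the fingers close. It gives the time, the measured TCP pose, the force, the opening and the grip force at its end, in the units of the state.
- telemetry.sense(): the state, without advancing time (a new reading comes with each control period).
- optics.capture(name): name is "scene" or "top"; returns the picture (480x640x3 uint8, blue, green, red); there is no depth.
- optics.camera_model(name): a dict with "vfov" (degrees; the focal length in pixels is half the picture's height over the tangent of half this angle, whatever the lens; pixels are square), "cx", "cy" (the principal point, pixels), "dist" ([k1, k2, p1, p2, k3] as OpenCV has them; the pictures are not rectified), "R" (3x3) and "t" (3): a world point X has camera coordinates R X + t. Camera axes: x right, y down, z forward; pixel columns grow to the right and rows downward; lengths in mm; the calibration is good to about 2 mm. A picture is of the moment at which its call begins. camera_model takes no time and is no camera call.
- ctrl.finish_job(): hands the job in; it is judged then, once.
The state is a dict: "time_s": time; "joints": joint angles; "dq": joint speeds; "tau": joint torques, N m; "eef_pos": TCP position; "ee_rot": TCP orientation; "force": force on the tool from outside, world axes, zero at the start; "wrist_torque": the same for the moment, N m; "grip_width": opening from 0.0 (shut) to 1.0 (fully open); "grip_force": force on a finger pad.
Only numpy, scipy, OpenCV 4.12 (cv2) and the standard library are available. Lean on these libraries where they do the work, as an engineer would, in place of code of your own. Each camera call takes 0.05 s, during which the arm holds its last target. There are 200 camera calls.

## Working session

There is one attempt and no reset: what is moved stays moved. The work goes in short steps, Python scripts to look and compute and a tool call to move; the robot and the scene stay as the last step left them, time stands still between calls to the robot, and variables do not carry over. Pictures are saved under pics/ and viewed, at most 10 in all, crops included, and the job is handed in when it is done.

Besides the shell and the picture viewer there is one more tool, called after "Call:" as name(argument=value, ...) on one line, values as JSON. servo_tool: Moves the arm, as the interface text tells. Its arguments: {"type":"object","properties":{"deltas":{"type":"array"},"squeeze":{"type":"number"}},"required":["deltas"]}

```bash
mkdir -p pics; ls; python3 - <<'E'
from rig import telemetry, optics
import cv2
for n in("scene","top"):
    cv2.imwrite(f"pics/{n}0.png",optics.capture(n)); m=optics.camera_model(n); print(n,m)
s=telemetry.sense(); print(s)
E
```

```text
pics
scene {'vfov': 43.48909193132848, 'cx': 324.8315014402862, 'cy': 235.89706137921758, 'dist': array([-0.14273144,  0.        ,  0.        ,  0.        ,  0.        ]), 'R': array([[-0.75614565,  0.65440083, -0.00181908],
       [ 0.38189939,  0.43901556, -0.81327621],
       [-0.53141003, -0.61564998, -0.58187498]]), 't': array([ 449.7506078 , -174.91182772, 1454.52148031])}
top {'vfov': 53.33161335082116, 'cx': 318.924893107928, 'cy': 243.4355309912683, 'dist': array([0.03288803, 0.        , 0.        , 0.        , 0.        ]), 'R': array([[ 0.02781498, -0.99953568, -0.01243976],
       [-0.99310787, -0.0262144 , -0.11423466],
       [ 0.11385552,  0.01553146, -0.99337591]]), 't': array([-11.11608455, 603.82220928, 848.87447099])}
{'time_s': 0.1, 'joints': array([ 1.01760176e+00,  3.13384713e-01,  1.49834733e+00,  6.03133483e-06,
        1.33098696e+00, -2.23395961e-01]), 'dq': array([ 0.00049261, -0.00051505, -0.00178689, -0.00058541, -0.00124454,
       -0.0025364 ]), 'tau': array([ 3.21070220e-03, -4.12902761e+01, -2.60139978e+01, -9.61944193e-05,
        3.05697613e-03, -3.03179229e-05]), 'eef_pos': array([169.91137263, 496.51062362, 230.80226193]), 'ee_rot': array([-2.15935639e-04,  1.64153685e-01,  9.86434615e-01, -5.20141923e-04]), 'force': array([-0.75851752, -0.55148291, -0.67368976]), 'wrist_torque': array([ 0.0410774 , -0.00798814, -0.02562477]), 'grip_force': 0.0, 'grip_width': 0.9997778564567202}
```

View pics/scene0.png

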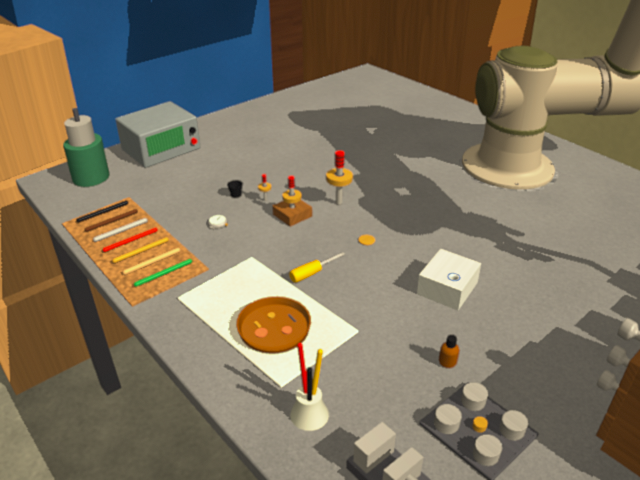

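View pics/top0.png

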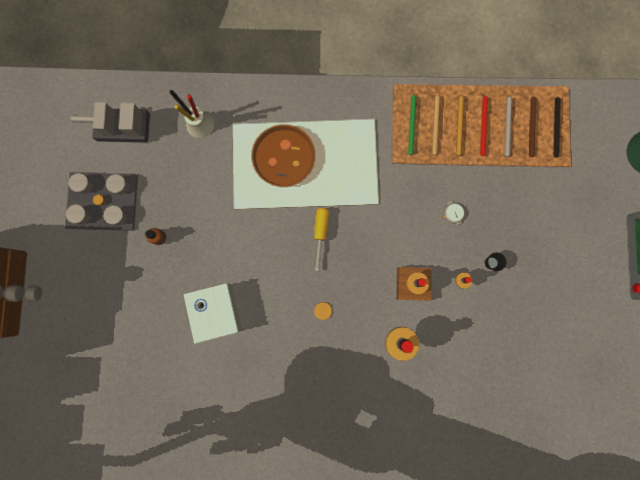

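Candidates for the gauge, as scene / top pixels:
- Small: (264,187) / (464,281).
- Middle, standing in the wooden holder: (291,193) / (420,283).
- Large: (340,178) / (403,345).

I choose the middle one in the holder. I'll check it and the bore in one close crop.

```bash
python3 - <<'E'
import cv2,numpy as np
t=cv2.imread("pics/top0.png");s=cv2.imread("pics/scene0.png")
def c(im,x,y,w,h,k): return cv2.resize(im[y:y+h,x:x+w],None,fx=k,fy=k,interpolation=cv2.INTER_CUBIC)
a=np.hstack([c(t,390,255,66,50,6),c(s,262,170,66,50,6)])
b=np.hstack([c(t,178,275,66,49,6),c(s,415,248,66,49,6)])
cv2.imwrite("pics/crop1.png",np.vstack([a,b]))
E
```

```text
(no output)
```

View pics/crop1.png

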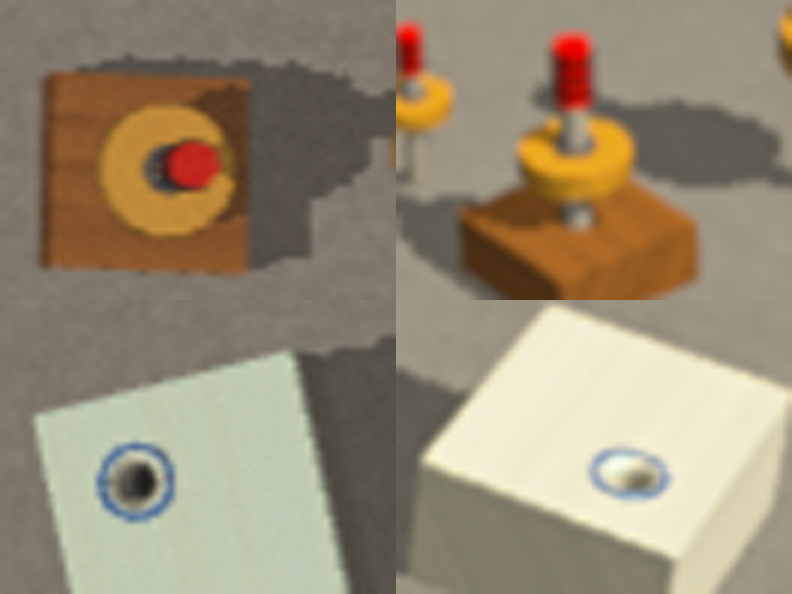

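The crop shows the middle gauge, brass stop on its rod, standing in the wooden holder. Its head top is at top (421.9,282.1) and scene (290.9,176.2). The blue-ringed bore is at top (200.2,304.9) and scene (453.4,276.6).

```bash
cat > h.py <<'E'
import numpy as np,cv2
from rig import telemetry,optics
M={n:optics.camera_model(n) for n in("scene","top")}
def K(n):
    m=M[n]; f=240/np.tan(np.radians(m["vfov"]/2)); return np.array([[f,0,m["cx"]],[0,f,m["cy"]],[0,0,1]])
def onz(n,px,z):
    m=M[n]; u=cv2.undistortPoints(np.array([[px]],float),K(n),m["dist"])[0,0]
    d=m["R"].T@np.array([u[0],u[1],1]); o=-m["R"].T@m["t"]; return o+d*(z-o[2])/d[2]
def proj(n,X):
    m=M[n]; return cv2.projectPoints(np.array([X],float),cv2.Rodrigues(m["R"])[0],m["t"],K(n),m["dist"])[0].ravel()
def rot():
    w,x,y,z=telemetry.sense()["ee_rot"]; from scipy.spatial.transform import Rotation as Q
    return Q.from_quat([x,y,z,w]).as_matrix()
def go(dw):  # world shift mm -> tool units
    return np.round(rot().T@np.array(dw)/200,4)
E
python3 - <<'E'
from h import *
for nm,z,a,b in [("head",94,(421.9,282.1),(290.9,176.2)),("bore",45,(200.2,304.9),(453.4,276.6)),("small",70,(465,280),(264,178)),("large",130,(407,347),(340,155))]:
    print(nm,onz("top",a,z).round(1),onz("scene",b,z).round(1))
# stop check: disc top centre
print("block corners",[onz("top",(178+x/6,275+y/6),45).round(1)[:2] for x,y in((35,115),(292,50))])
print(rot().round(3))
E
```

```text
head [ 535.6 -172.5   94. ] [ 537.5 -171.2   94. ]
bore [485.7 215.7  45. ] [488.4 217.5  45. ]
small [ 542.3 -252.1   70. ] [ 559.6 -236.    70. ]
large [ 430.  -141.7  130. ] [ 447.  -123.4  130. ]
block corners [array([504.1, 246.4]), array([525.6, 170.1])]
[[-0.946  0.324 -0.001]
 [ 0.324  0.946 -0.001]
 [ 0.    -0.001 -1.   ]]
```

Call:
servo_tool(deltas=[[[-0.14,-0.128,0],[0,0,0],0.45],[[-0.14,-0.128,0],[0,0,0],0.45],[[-0.14,-0.128,0],[0,0,0],0.45],[[-0.14,-0.128,0],[0,0,0],0.45],[[-0.14,-0.128,0],[0,0,0],0.45],[[-0.14,-0.128,0],[0,0,0],0.45],[[-0.14,-0.128,0],[0,0,0],0.45],[[-0.14,-0.128,0],[0,0,0],0.45]], squeeze=40)

```text
time_s: 0.9
eef_pos: [315.9, 229.0, 231.2]
ee_rot: [-0.0, 0.164, 0.986, -0.0]
force: [1.3, 0.7, 0.1]
grip_width: 0.454
grip_force: 0.0
```

Call:
servo_tool(deltas=[[[-0.14,-0.128,0],[0,0,0],0.45],[[-0.14,-0.128,0],[0,0,0],0.45],[[-0.14,-0.128,0],[0,0,0],0.45],[[-0.14,-0.128,0],[0,0,0],0.45],[[-0.14,-0.128,0],[0,0,0],0.45],[[-0.14,-0.128,0],[0,0,0],0.45],[[-0.14,-0.128,0],[0,0,0],0.45],[[-0.14,-0.128,0],[0,0,0],0.45]])

```text
time_s: 1.7
eef_pos: [461.6, -37.4, 231.1]
ee_rot: [-0.0, 0.164, 0.986, 0.0]
force: [0.2, 0.1, 0.7]
grip_width: 0.45
grip_force: 0.0
```

Call:
servo_tool(deltas=[[[-0.14,-0.128,0],[0,0,0],0.45],[[-0.14,-0.128,0],[0,0,0],0.45],[[-0.14,-0.128,0],[0,0,0],0.45],[[-0.1,-0.1,0],[0,0,0],0.45],[[0,0,0],[0,0,0],0.45],[[0,0,0],[0,0,0],0.45]])

```text
time_s: 2.3
eef_pos: [528.0, -161.1, 230.7]
ee_rot: [-0.001, 0.164, 0.986, 0.0]
force: [-0.3, -0.2, -0.0]
grip_width: 0.452
grip_force: 0.0
```

```bash
python3 - <<'E'
from h import *
p=telemetry.sense(); print(p["eef_pos"],p["time_s"],p["grip_width"]); print(rot().round(3)); print(go(np.array([536.5,-172,140])-p["eef_pos"]))
E
```

```text
[ 528.03668679 -161.11988458  230.68150858] 2.3 0.4517678251364983
[[-0.946  0.324 -0.001]
 [ 0.324  0.946  0.001]
 [ 0.001  0.    -1.   ]]
[-0.0583 -0.0379  0.4533]
```

Call:
servo_tool(deltas=[[[-0.029,-0.019,0.08],[0,0,0],0.45],[[-0.029,-0.019,0.12],[0,0,0],0.45],[[0,0,0.13],[0,0,0],0.45],[[0,0,0.12],[0,0,0],0.45],[[0,0,0],[0,0,0],0.45],[[0,0,0],[0,0,0],0.45]])

```text
time_s: 2.9
eef_pos: [536.9, -171.5, 142.2]
ee_rot: [0.0, 0.164, 0.987, -0.0]
force: [-0.1, -0.0, -0.4]
grip_width: 0.45
grip_force: 0.0
```

```bash
python3 - <<'E'
from h import *
p=telemetry.sense(); print(p["eef_pos"],p["force"]); print(go(np.array([536.5,-172,63])-p["eef_pos"]))
s=optics.capture("scene");t=optics.capture("top")
c=lambda im,x,y,w,h:cv2.resize(im[y:y+h,x:x+w],None,fx=5,fy=5,interpolation=cv2.INTER_CUBIC)
cv2.imwrite("pics/c2.png",np.hstack([c(s,250,130,80,110),c(t,380,230,80,110)]))
E
```

```text
[ 536.89059152 -171.47658085  142.18598962] [-0.13987533 -0.00393006 -0.39412814]
[ 0.0011 -0.0031  0.3959]
```

View pics/c2.png

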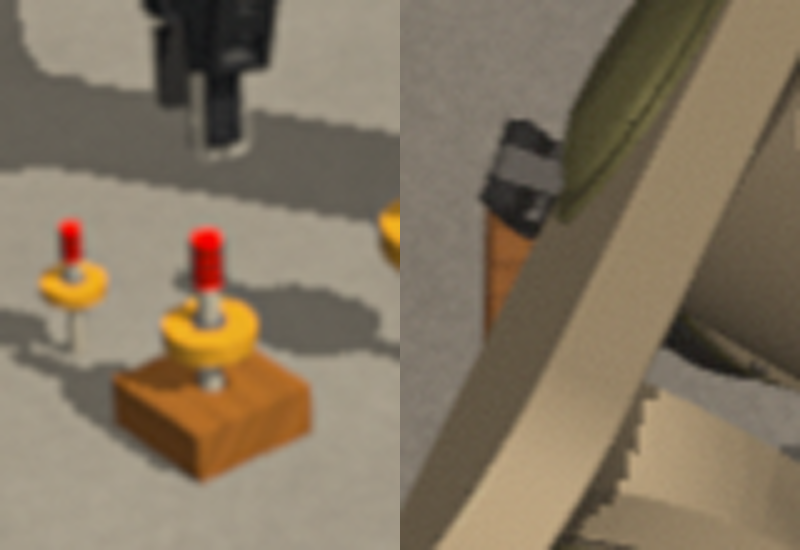

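The scene view shows the fingertips at about (170,100) and (220,150) in the crop, straddling the red head at (207,240). The arm hides the top view. I'm descending and closing.

Call:
servo_tool(deltas=[[[0,-0.003,0.08],[0,0,0],0.45],[[0,0,0.08],[0,0,0],0.45],[[0,0,0.08],[0,0,0],0.45],[[0,0,0.08],[0,0,0],0.45],[[0,0,0.075],[0,0,0],0.45],[[0,0,0],[0,0,0],0.45],[[0,0,0],[0,0,0],0.45]])

```text
time_s: 3.7
eef_pos: [537.2, -172.9, 63.5]
ee_rot: [0.001, 0.164, 0.986, -0.0]
force: [0.2, -0.7, 0.2]
grip_width: 0.447
grip_force: 0.0
```

Call:
servo_tool(deltas=[[[0,0,0],[0,0,0],0.3],[[0,0,0],[0,0,0],0.2],[[0,0,0],[0,0,0],0.1],[[0,0,0],[0,0,0],0.05],[[0,0,0],[0,0,0],0.05],[[0,0,0],[0,0,0],0.05],[[0,0,0],[0,0,0],0.05],[[0,0,0],[0,0,0],0.05]], squeeze=40)

```text
time_s: 4.5
eef_pos: [537.1, -172.8, 63.1]
ee_rot: [0.001, 0.164, 0.986, -0.0]
force: [-0.2, 1.1, 6.4]
grip_width: 0.135
grip_force: 39.0
```

Call:
servo_tool(deltas=[[[0,0,-0.02],[0,0,0],0.05],[[0,0,-0.04],[0,0,0],0.05],[[0,0,-0.06],[0,0,0],0.05],[[0,0,-0.08],[0,0,0],0.05],[[0,0,-0.1],[0,0,0],0.05],[[0,0,-0.1],[0,0,0],0.05],[[0,0,-0.05],[0,0,0],0.05],[[0,0,0],[0,0,0],0.05]])

```text
time_s: 5.3
eef_pos: [537.1, -173.0, 153.9]
ee_rot: [0.001, 0.164, 0.986, -0.001]
force: [0.3, -0.4, -0.9]
grip_width: 0.135
grip_force: 39.0
```

```bash
python3 - <<'E'
from h import *
p=telemetry.sense(); print(p["eef_pos"],p["force"],p["grip_width"],p["grip_force"])
s=optics.capture("scene")
cv2.imwrite("pics/c3.png",cv2.resize(s[110:230,240:360],None,fx=5,fy=5,interpolation=cv2.INTER_CUBIC))
e=p["eef_pos"]; print(proj("scene",e),[proj("scene",e+[0,0,-k]) for k in(0,20,57)])
print(go(np.array([487,216.7,e[2]])-e))
E
```

```text
[ 537.12446634 -172.98078464  153.89151734] [ 0.34724799 -0.4045219  -0.85588592] 0.13536914137991704 38.984631299972534
[289.50462832 149.50071354] [array([289.50462832, 149.50071354]), array([289.84525719, 158.43784101]), array([290.46493035, 174.55867304])]
[ 8.6810e-01  1.7623e+00 -8.0000e-04]
```

View pics/c3.png

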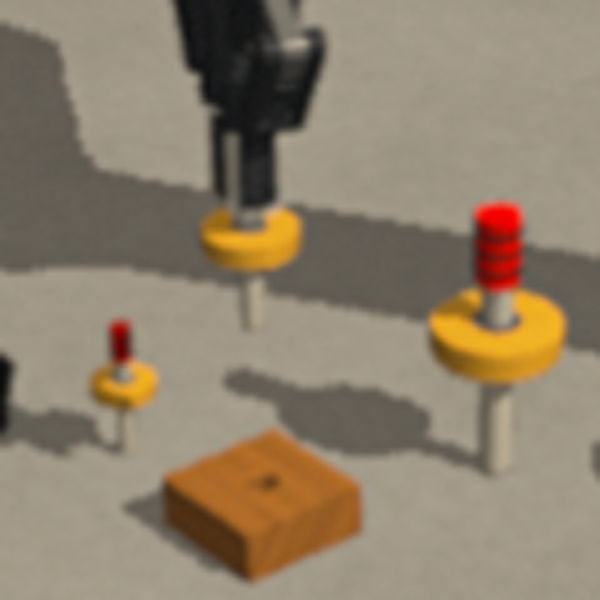

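The gauge is held upright, the stop is still on the rod, and the tip is at scene pixel (290.5,175.7). That agrees with the projected tip. I'm carrying it to the bore.

Call:
servo_tool(deltas=[[[0.04,0.08,0],[0,0,0],0.05],[[0.07,0.142,0],[0,0,0],0.05],[[0.08,0.162,0],[0,0,0],0.05],[[0.08,0.162,0],[0,0,0],0.05],[[0.08,0.162,0],[0,0,0],0.05],[[0.08,0.162,0],[0,0,0],0.05],[[0.08,0.162,0],[0,0,0],0.05],[[0.08,0.162,0],[0,0,0],0.05]])

```text
time_s: 6.15
eef_pos: [500.9, 93.7, 151.4]
ee_rot: [-0.001, 0.164, 0.986, -0.0]
force: [1.1, 0.6, -1.2]
grip_width: 0.136
grip_force: 39.0
```

Call:
servo_tool(deltas=[[[0.08,0.162,0],[0,0,0],0.05],[[0.08,0.162,0],[0,0,0],0.05],[[0.07,0.142,0],[0,0,0],0.05],[[0.048,0.1,0.04],[0,0,0],0.05],[[0,0,0.06],[0,0,0],0.05],[[0,0,0.06],[0,0,0],0.05],[[0,0,0],[0,0,0],0.05],[[0,0,0],[0,0,0],0.05]])

```text
time_s: 6.95
eef_pos: [486.3, 215.8, 120.0]
ee_rot: [-0.0, 0.165, 0.986, -0.0]
force: [0.0, 0.1, -0.9]
grip_width: 0.14
grip_force: 39.1
```

```bash
python3 - <<'E'
from h import *
p=telemetry.sense(); e=p["eef_pos"]; print(e,p["force"]);
s=optics.capture("scene");t=optics.capture("top")
c=lambda im,x,y,w,h,f=8:cv2.resize(im[y:y+h,x:x+w],None,fx=f,fy=f,interpolation=cv2.INTER_CUBIC)
print(proj("scene",e+[0,0,-57]),proj("top",e+[0,0,-57]),proj("scene",[*e[:2],45]))
cv2.imwrite("pics/c4.png",np.hstack([c(s,428,225,50,70),c(t,175,270,50,70)]))
print(go(np.array([488,217.2,e[2]])-e))
E
```

```text
[486.30340446 215.84329331 119.97818568] [ 0.032156    0.13317113 -0.93244674]
[454.70875185 267.52547191] [197.51380864 304.6853921 ] [453.40478289 275.62580222]
[-0.0058  0.0092  0.    ]
```

View pics/c4.png

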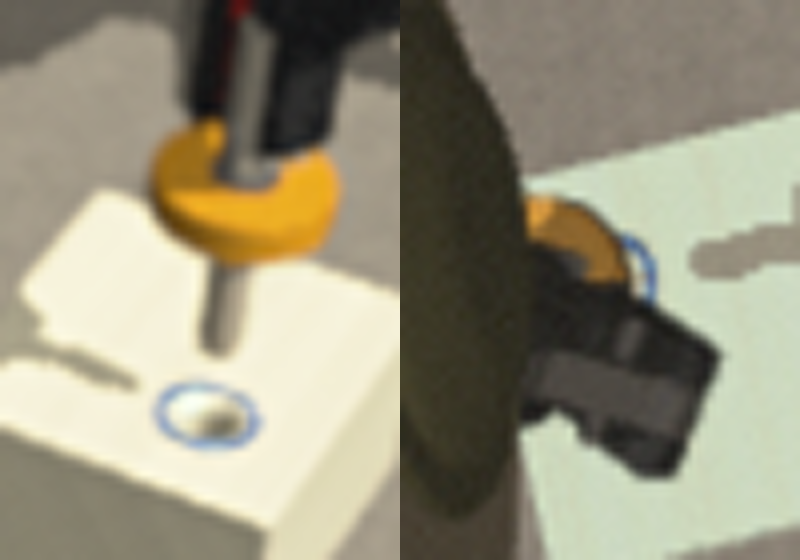

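In the scene crop the rod tip is at about (454.7,268.3) and the bore ring at (453.5,276.5). The gauge is nearly over the bore, short by about 1 mm in +x+y. I'll lower it slowly and correct from the forces.

Call:
servo_tool(deltas=[[[-0.0025,0.005,0.02],[0,0,0],0.05],[[0,0,0.03],[0,0,0],0.05],[[0,0,0.02],[0,0,0],0.05],[[0,0,0.01],[0,0,0],0.05],[[0,0,0.005],[0,0,0],0.05],[[0,0,0],[0,0,0],0.05]])

```text
time_s: 7.65
eef_pos: [487.1, 217.3, 103.2]
ee_rot: [-0.0, 0.164, 0.986, -0.0]
force: [0.1, 0.3, -0.7]
grip_width: 0.139
grip_force: 39.1
```

Call:
servo_tool(deltas=[[[0,0,0.005],[0,0,0],0.05],[[0,0,0.005],[0,0,0],0.05],[[0,0,0],[0,0,0],0.05]])

```text
time_s: 7.95
eef_pos: [487.1, 217.4, 101.2]
ee_rot: [-0.0, 0.164, 0.986, -0.0]
force: [-0.0, -0.6, -1.3]
grip_width: 0.134
grip_force: 39.1
```

Call:
servo_tool(deltas=[[[0,0,0.005],[0,0,0],0.05],[[0,0,0],[0,0,0],0.05]])

```text
time_s: 8.15
eef_pos: [487.1, 217.4, 100.2]
ee_rot: [-0.0, 0.164, 0.986, -0.0]
force: [0.7, 0.3, -1.4]
grip_width: 0.136
grip_force: 39.1
```

Call:
servo_tool(deltas=[[[0,0,0.005],[0,0,0],0.05],[[0,0,0.003],[0,0,0],0.05],[[0,0,0],[0,0,0],0.05]])

```text
time_s: 8.45
eef_pos: [487.1, 217.3, 98.6]
ee_rot: [-0.0, 0.164, 0.986, -0.0]
force: [-0.8, -0.3, -0.7]
grip_width: 0.135
grip_force: 39.1
```

Call:
servo_tool(deltas=[[[0,0,0.005],[0,0,0],0.05],[[0,0,0.003],[0,0,0],0.05],[[0,0,0],[0,0,0],0.05]])

```text
time_s: 8.75
eef_pos: [487.1, 217.4, 97.0]
ee_rot: [-0.0, 0.164, 0.986, -0.0]
force: [-0.4, -0.6, -0.7]
grip_width: 0.133
grip_force: 39.1
```

Call:
servo_tool(deltas=[[[0,0,0.005],[0,0,0],0.05],[[0,0,0.003],[0,0,0],0.05],[[0,0,0],[0,0,0],0.05]])

```text
time_s: 9.05
eef_pos: [487.1, 217.3, 95.4]
ee_rot: [-0.0, 0.164, 0.986, -0.0]
force: [0.7, -0.2, -0.7]
grip_width: 0.136
grip_force: 39.1
```

The rod is about 6 mm into the bore without contact. I'm continuing gently.

Call:
servo_tool(deltas=[[[0,0,0.006],[0,0,0],0.05],[[0,0,0.006],[0,0,0],0.05],[[0,0,0.006],[0,0,0],0.05],[[0,0,0.006],[0,0,0],0.05],[[0,0,0],[0,0,0],0.05]])

```text
time_s: 9.55
eef_pos: [487.1, 217.3, 90.5]
ee_rot: [-0.0, 0.164, 0.986, -0.0]
force: [0.6, 0.2, -1.1]
grip_width: 0.138
grip_force: 39.1
```

Call:
servo_tool(deltas=[[[0,0,0.003],[0,0,0],0.05],[[0,0,0.003],[0,0,0],0.05],[[0,0,0],[0,0,0],0.05]])

```text
time_s: 9.85
eef_pos: [487.2, 217.4, 89.5]
ee_rot: [-0.0, 0.164, 0.986, 0.0]
force: [-0.4, 0.2, -1.0]
grip_width: 0.138
grip_force: 39.1
```

Call:
servo_tool(deltas=[[[0,0,0.003],[0,0,0],0.05],[[0,0,0.003],[0,0,0],0.05],[[0,0,0],[0,0,0],0.05]])

```text
time_s: 10.15
eef_pos: [487.1, 217.4, 88.2]
ee_rot: [-0.0, 0.164, 0.986, -0.0]
force: [0.7, -0.5, -0.7]
grip_width: 0.139
grip_force: 39.1
```

Call:
servo_tool(deltas=[[[0,0,0.003],[0,0,0],0.05],[[0,0,0.003],[0,0,0],0.05],[[0,0,0],[0,0,0],0.05]])

```text
time_s: 10.45
eef_pos: [487.1, 217.3, 87.0]
ee_rot: [-0.0, 0.164, 0.986, -0.0]
force: [0.7, 0.1, -1.2]
grip_width: 0.137
grip_force: 39.1
```

Call:
servo_tool(deltas=[[[0,0,0.002],[0,0,0],0.05],[[0,0,0.002],[0,0,0],0.05],[[0,0,0],[0,0,0],0.05]])

```text
time_s: 10.75
eef_pos: [487.1, 217.4, 86.2]
ee_rot: [-0.0, 0.164, 0.986, -0.0]
force: [-0.2, 0.2, -1.1]
grip_width: 0.137
grip_force: 39.1
```

Call:
servo_tool(deltas=[[[0,0,0.002],[0,0,0],0.05],[[0,0,0.002],[0,0,0],0.05],[[0,0,0],[0,0,0],0.05]])

```text
time_s: 11.05
eef_pos: [487.1, 217.3, 85.4]
ee_rot: [-0.0, 0.164, 0.986, -0.0]
force: [-0.0, -0.3, -1.1]
grip_width: 0.132
grip_force: 39.1
```

Call:
servo_tool(deltas=[[[0,0,0.002],[0,0,0],0.05],[[0,0,0.002],[0,0,0],0.05],[[0,0,0],[0,0,0],0.05]])

```text
time_s: 11.35
eef_pos: [487.1, 217.3, 84.6]
ee_rot: [-0.0, 0.164, 0.986, -0.0]
force: [-1.0, -0.8, -1.4]
grip_width: 0.134
grip_force: 39.1
```

Call:
servo_tool(deltas=[[[0,0,0.002],[0,0,0],0.05],[[0,0,0.002],[0,0,0],0.05],[[0,0,0],[0,0,0],0.05]])

```text
time_s: 11.65
eef_pos: [487.1, 217.4, 83.8]
ee_rot: [-0.0, 0.164, 0.986, -0.0]
force: [-0.2, -0.8, -0.6]
grip_width: 0.14
grip_force: 39.1
```

Call:
servo_tool(deltas=[[[0,0,0.002],[0,0,0],0.05],[[0,0,0.002],[0,0,0],0.05],[[0,0,0],[0,0,0],0.05]])

```text
time_s: 11.95
eef_pos: [487.4, 217.4, 83.5]
ee_rot: [0.0, 0.164, 0.986, 0.0]
force: [-1.0, -1.2, 3.9]
grip_width: 0.136
grip_force: 39.5
```

Call:
servo_tool(deltas=[[[0,0,0.0005],[0,0,0],0.05],[[0,0,0],[0,0,0],0.05],[[0,0,0],[0,0,0],0.05]])

```text
time_s: 12.25
eef_pos: [487.4, 217.4, 83.4]
ee_rot: [0.0, 0.164, 0.986, 0.0]
force: [-0.4, -0.6, 5.1]
grip_width: 0.136
grip_force: 39.6
```

Call:
servo_tool(deltas=[[[0,0,0],[0,0,0],0.05],[[0,0,0],[0,0,0],0.05],[[0,0,0],[0,0,0],0.05],[[0,0,0],[0,0,0],0.05],[[0,0,0],[0,0,0],0.05],[[0,0,0],[0,0,0],0.05],[[0,0,0],[0,0,0],0.05],[[0,0,0],[0,0,0],0.05]])

```text
time_s: 13.05
eef_pos: [487.5, 217.4, 83.4]
ee_rot: [0.0, 0.164, 0.986, 0.0]
force: [-0.8, -0.1, 5.2]
grip_width: 0.132
grip_force: 39.6
```

Call:
servo_tool(deltas=[[[0,0,0],[0,0,0],0.05],[[0,0,0],[0,0,0],0.05],[[0,0,0],[0,0,0],0.05],[[0,0,0],[0,0,0],0.05],[[0,0,0],[0,0,0],0.05],[[0,0,0],[0,0,0],0.05],[[0,0,0],[0,0,0],0.05],[[0,0,0],[0,0,0],0.05]])

```text
time_s: 13.85
eef_pos: [487.5, 217.4, 83.5]
ee_rot: [0.0, 0.164, 0.986, 0.0]
force: [-0.4, -1.4, 5.2]
grip_width: 0.132
grip_force: 39.6
```

Call:
servo_tool(deltas=[[[0,0,0],[0,0,0],0.05],[[0,0,0],[0,0,0],0.05],[[0,0,0],[0,0,0],0.05],[[0,0,0],[0,0,0],0.05],[[0,0,0],[0,0,0],0.05],[[0,0,0],[0,0,0],0.05],[[0,0,0],[0,0,0],0.05],[[0,0,0],[0,0,0],0.05]])

```text
time_s: 14.65
eef_pos: [487.4, 217.4, 83.4]
ee_rot: [0.0, 0.164, 0.986, 0.0]
force: [0.1, -0.8, 5.2]
grip_width: 0.135
grip_force: 39.6
```

```bash
python3 - <<'E'
from h import *
p=telemetry.sense(); e=p["eef_pos"]; print(e,p["force"],p["wrist_torque"]);
s=optics.capture("scene")
for z in(20,45): print(proj("scene",[*e[:2],z]))
cv2.imwrite("pics/c5.png",cv2.resize(s[220:300,420:490],None,fx=7,fy=7,interpolation=cv2.INTER_CUBIC))
E
```

```text
[487.43755907 217.39211397  83.42881436] [ 0.11559247 -0.77449665  5.17799933] [-0.13131779  0.09135146  0.01926132]
[451.89336255 287.32040527]
[453.68128968 276.32555916]
```

View pics/c5.png

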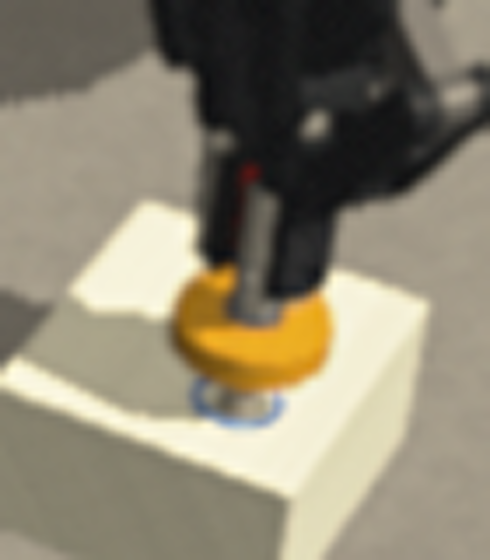

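The rod is seated in the bore with the blue ring showing around it at crop (237,400), and 5–6 N was held for over 2 s. Now I open partly and slide the stop down.

Call:
servo_tool(deltas=[[[0,0,0],[0,0,0],0.18],[[0,0,0],[0,0,0],0.22],[[0,0,0],[0,0,0],0.28],[[0,0,0],[0,0,0],0.28],[[0,0,0],[0,0,0],0.28]])

```text
time_s: 15.2
eef_pos: [487.1, 217.3, 82.9]
ee_rot: [-0.0, 0.164, 0.986, -0.0]
force: [1.1, 1.2, -0.3]
grip_width: 0.28
grip_force: 0.0
```

Call:
servo_tool(deltas=[[[0,0,0.01],[0,0,0],0.28],[[0,0,0.01],[0,0,0],0.28],[[0,0,0],[0,0,0],0.28]])

```text
time_s: 15.5
eef_pos: [486.9, 217.3, 78.6]
ee_rot: [-0.0, 0.164, 0.986, -0.0]
force: [0.7, 0.1, -0.3]
grip_width: 0.281
grip_force: 0.0
```

```bash
python3 - <<'E'
from h import *
p=telemetry.sense(); e=p["eef_pos"]; print(e,p["force"],p["wrist_torque"],p["grip_width"]);
s=optics.capture("scene")
cv2.imwrite("pics/c6.png",cv2.resize(s[220:300,420:490],None,fx=7,fy=7,interpolation=cv2.INTER_CUBIC))
E
```

```text
[486.9304484  217.29635535  78.5803824 ] [ 0.74817067  0.06966718 -0.28450913] [ 0.01767634  0.02177712 -0.02458244] 0.28074393256825253
```

View pics/c6.png

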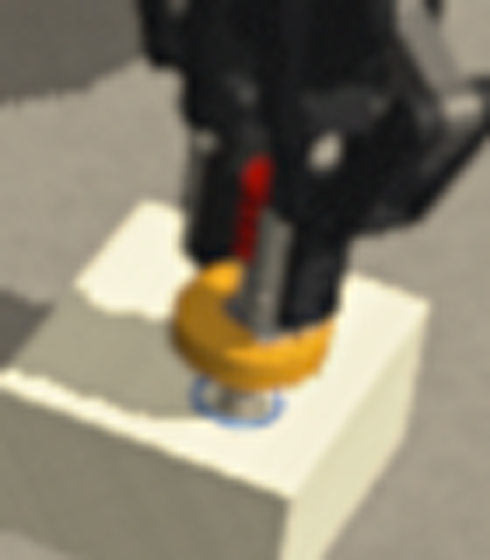

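Both fingertips stand over the stop, either side of the red grip at crop (255,200), and the gauge stays upright. I'm sliding the stop down.

Call:
servo_tool(deltas=[[[0,0,0.008],[0,0,0],0.28],[[0,0,0.008],[0,0,0],0.28],[[0,0,0.008],[0,0,0],0.28],[[0,0,0.008],[0,0,0],0.28],[[0,0,0.008],[0,0,0],0.28]])

```text
time_s: 16.05
eef_pos: [487.4, 217.5, 71.1]
ee_rot: [0.0, 0.164, 0.986, 0.0]
force: [0.6, 0.2, 2.2]
grip_width: 0.277
grip_force: 1.1
```

Call:
servo_tool(deltas=[[[0,0,0.008],[0,0,0],0.28],[[0,0,0.008],[0,0,0],0.28],[[0,0,0.008],[0,0,0],0.28],[[0,0,0.008],[0,0,0],0.28],[[0,0,0.008],[0,0,0],0.28]])

```text
time_s: 16.55
eef_pos: [487.2, 217.4, 62.9]
ee_rot: [0.0, 0.164, 0.986, 0.0]
force: [-0.2, 0.8, 1.9]
grip_width: 0.275
grip_force: 1.1
```

Call:
servo_tool(deltas=[[[0,0,0.006],[0,0,0],0.28],[[0,0,0.006],[0,0,0],0.28],[[0,0,0.006],[0,0,0],0.28],[[0,0,0.006],[0,0,0],0.28],[[0,0,0],[0,0,0],0.28]])

```text
time_s: 17.05
eef_pos: [487.1, 217.3, 58.0]
ee_rot: [-0.0, 0.164, 0.986, -0.0]
force: [1.1, -0.0, 0.4]
grip_width: 0.281
grip_force: 0.5
```

Call:
servo_tool(deltas=[[[0,0,0.002],[0,0,0],0.28],[[0,0,0.002],[0,0,0],0.28],[[0,0,0],[0,0,0],0.28]])

```text
time_s: 17.35
eef_pos: [487.1, 217.3, 57.4]
ee_rot: [-0.0, 0.164, 0.986, -0.0]
force: [0.7, 0.3, 1.1]
grip_width: 0.279
grip_force: 0.9
```

Call:
servo_tool(deltas=[[[0,0,0.002],[0,0,0],0.28],[[0,0,0.002],[0,0,0],0.28],[[0,0,0],[0,0,0],0.28]])

```text
time_s: 17.65
eef_pos: [487.2, 217.3, 56.6]
ee_rot: [-0.0, 0.164, 0.986, -0.0]
force: [0.7, 0.6, 1.3]
grip_width: 0.277
grip_force: 0.9
```

Call:
servo_tool(deltas=[[[0,0,0.002],[0,0,0],0.28],[[0,0,0.002],[0,0,0],0.28],[[0,0,0],[0,0,0],0.28]])

```text
time_s: 17.95
eef_pos: [487.1, 217.3, 55.7]
ee_rot: [-0.0, 0.164, 0.986, -0.0]
force: [-0.6, 1.1, 1.8]
grip_width: 0.281
grip_force: 0.9
```

Call:
servo_tool(deltas=[[[0,0,0.002],[0,0,0],0.28],[[0,0,0.002],[0,0,0],0.28],[[0,0,0],[0,0,0],0.28]])

```text
time_s: 18.25
eef_pos: [487.2, 217.4, 55.0]
ee_rot: [0.0, 0.164, 0.986, 0.0]
force: [0.0, 2.1, 2.9]
grip_width: 0.276
grip_force: 1.3
```

Call:
servo_tool(deltas=[[[0,0,0.002],[0,0,0],0.28],[[0,0,0.001],[0,0,0],0.28],[[0,0,0],[0,0,0],0.28]])

```text
time_s: 18.55
eef_pos: [487.2, 217.4, 55.0]
ee_rot: [0.0, 0.164, 0.986, 0.0]
force: [-2.8, 0.8, 9.2]
grip_width: 0.278
grip_force: 4.4
```

The stop has reached the face: the TCP stopped at 55.0 and the force rose to 9.2 N. I'm easing to about 5–6 N and holding.

Call:
servo_tool(deltas=[[[0,0,-0.0015],[0,0,0],0.28],[[0,0,0],[0,0,0],0.28],[[0,0,0],[0,0,0],0.28]])

```text
time_s: 18.85
eef_pos: [487.2, 217.4, 55.0]
ee_rot: [0.0, 0.164, 0.986, 0.0]
force: [-1.2, 1.3, 6.6]
grip_width: 0.279
grip_force: 3.2
```

Call:
servo_tool(deltas=[[[0,0,-0.0005],[0,0,0],0.28],[[0,0,0],[0,0,0],0.28],[[0,0,0],[0,0,0],0.28],[[0,0,0],[0,0,0],0.28],[[0,0,0],[0,0,0],0.28],[[0,0,0],[0,0,0],0.28],[[0,0,0],[0,0,0],0.28],[[0,0,0],[0,0,0],0.28]])

```text
time_s: 19.65
eef_pos: [487.2, 217.4, 55.0]
ee_rot: [0.0, 0.164, 0.986, 0.0]
force: [-0.8, 1.4, 5.7]
grip_width: 0.277
grip_force: 2.8
```

Call:
servo_tool(deltas=[[[0,0,0],[0,0,0],0.28],[[0,0,0],[0,0,0],0.28],[[0,0,0],[0,0,0],0.28],[[0,0,0],[0,0,0],0.28],[[0,0,0],[0,0,0],0.28],[[0,0,0],[0,0,0],0.28],[[0,0,0],[0,0,0],0.28]])

```text
time_s: 20.35
eef_pos: [487.2, 217.4, 55.0]
ee_rot: [0.0, 0.164, 0.986, 0.0]
force: [-0.4, 1.1, 4.1]
grip_width: 0.277
grip_force: 2.8
```

Call:
servo_tool(deltas=[[[0,0,-0.01],[0,0,0],0.28],[[0,0,-0.02],[0,0,0],0.3],[[0,0,-0.04],[0,0,0],0.35],[[0,0,-0.06],[0,0,0],0.4],[[0,0,-0.1],[0,0,0],0.4],[[0,0,-0.15],[0,0,0],0.4],[[0,0,-0.15],[0,0,0],0.4],[[0,0,-0.15],[0,0,0],0.4]])

```text
time_s: 21.15
eef_pos: [487.0, 217.3, 193.0]
ee_rot: [0.0, 0.164, 0.986, 0.0]
force: [-0.3, -0.1, -0.1]
grip_width: 0.4
grip_force: 0.0
```

Call:
servo_tool(deltas=[[[0.15,-0.1,0],[0,0,0],0.4],[[0.15,-0.1,0],[0,0,0],0.4],[[0.15,-0.1,0],[0,0,0],0.4],[[0.15,-0.1,0],[0,0,0],0.4],[[0,0,0],[0,0,0],0.4]])

```text
time_s: 21.65
eef_pos: [344.6, 180.1, 191.5]
ee_rot: [-0.0, 0.164, 0.986, -0.0]
force: [0.1, 0.1, -0.0]
grip_width: 0.397
grip_force: 0.0
```

```bash
python3 - <<'E'
from h import *
p=telemetry.sense(); print(p["eef_pos"],p["force"],p["time_s"])
s=optics.capture("scene");t=optics.capture("top")
c=lambda im,x,y:cv2.resize(im[y:y+80,x:x+60],None,fx=6.5,fy=6.5,interpolation=cv2.INTER_CUBIC)
cv2.imwrite("pics/c7.png",np.hstack([c(s,425,220),c(t,170,265)]))
E
```

```text
[344.6069357  180.05056524 191.50184055] [ 0.06261811  0.11567002 -0.010471  ] 21.65
```

View pics/c7.png

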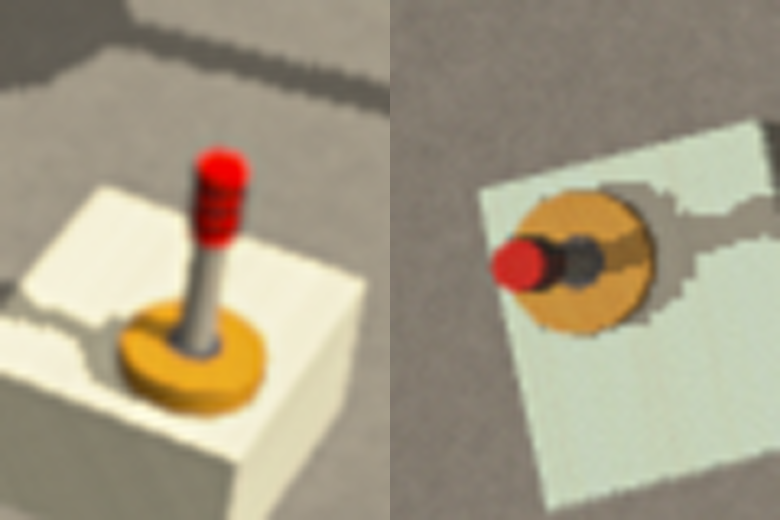

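The gauge stands upright in the bore with the stop flat on the face. The head top is at scene (458.7,245.5), and the top view shows the stop centred at the bore. I'll check the head height quickly before handing in.

```bash
python3 - <<'E'
from h import *
for z in(110,114,118): print(z,proj("scene",[487.2,217.4,z]))
from rig import ctrl
print(ctrl.finish_job())
E
```

```text
110 [458.60263969 246.15407513]
114 [458.90852465 244.22560008]
118 [459.21541586 242.28813914]
the job is handed in; nothing more can be done
None
```

The gauge is standing in the bore with its rod on the bottom (about 19 mm deep) and the brass stop pressed home on the block's face; the robot is clear, and the job was handed in at about 22 s, with at most about 9 N read while pressing on the block.

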